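Stack the nested bin on its ledges

ROBOT

A 7-joint arm with a two-finger parallel gripper is mounted at the origin on a cart in front of the work surface, level with it; the furniture and walls round the work are solid. World frame = base frame: x ahead of the robot, y to its left, z up, the work surface at z = 0. Lengths are in m, angles in degrees, forces in N, time in s.
With the tool pointing down it reaches from about 0.4 to 0.875 m from the base axis. Payload 19.3 kg.
Tool frame: the origin (TCP) lies on the centre line of the jaws, within the pads' length; the fingertips stand 14 mm ahead of it and the grasp point (between the pads) lies 5 mm behind it (r.tip_reach is the distance from the TCP to the fingertips, in m); z points along the fingers, y is the line along which they close (so a half turn about z gives the same grasp; the last joint's range is limited). The gripper opens to 85 mm and grips with 20 to 120 N. Pads are 22 mm wide; open, the fingers measure 114 mm over their backs; the gripper's body (76 mm by 85 mm) begins 54 mm behind the grasp point. The pads swing forward as they close: fully open they stand 13 mm farther back than shut.
Start: joints at [63.988, 29.874, -2.08, 91.645, 1.215, 58.505, -6.463], TCP at [0.234, -0.58, 0.245] pointing down, gripper open.
Joint ranges: [-166.77, 166.77], [-17.47, 122.26], [-85.68, 81.53], [9.62, 139.38], [-72.42, 252.41], [9.2, 110.78], [-144.41, 144.41]. Speed limits (degrees/s): [108.29, 108.29, 136.94, 136.94, 172.46, 172.46, 172.46].

INTERFACE

Orientations are given as a 3x3 rotation matrix whose columns are the frame's x, y, z axes.
In Python, from bench import r, eyes gives the robot as it stands.
- The arm moves only by the tool play_rows, never from a script. Its arguments are lists of equal length, an entry for each row: "jaw": the closure in counts, from 0 (fully open) to 255 (shut); "travel": the shift along the tool's x, y, z in m, a list of three; "dr": the turn, a rotation vector about the tool's x, y, z in degrees, a list of three. A call has exactly 10 rows; each row is the pose to reach, as a shift and turn from the pose commanded when the call began, along the tool's axes at that moment; what a row does not reach only later rows make up. A row lasts 1/10 s, in which the tool goes at most 50 mm and 8.59 degrees, less where a joint would pass 70% of its speed; a pose out of reach is approached as far as the arm can. A call with a gripper value outside its range is refused whole. The fingers move at their own pace and stop on an object; "force" is the grip in N (left out, the last holds). Time passes only in rows, so rows that repeat a pose let the fingers close, or fill a call up. It gives the time, the measured TCP pose, the force, the opening and the grip force at its end, in the units of the state.
- r.get_state(): the state, without advancing time (a new reading comes with each control period).
- eyes.capture(name): name is "side" or "top"; returns the picture (480x640x3 uint8, red, green, blue); there is no depth.
- eyes.camera_info(name): a dict with "mtx" (3x3 intrinsics, pixels), "rvec" (rotation vector, rad) and "tvec" (3), from world to camera coordinates, as OpenCV has them. Camera axes: x right, y down, z forward; pixel columns grow to the right and rows downward; lengths in m; the calibration is good to about 2 mm. A picture is of the moment at which its call begins. camera_info takes no time and is no camera call.
- r.hand_in(): hands the job in; it is judged then, once.
The state is a dict: "t": time; "q": joint angles; "qvel": joint speeds; "joint_torque": joint torques, N m; "ee_pos": TCP position; "eef_rot": TCP orientation; "wrist_force": force on the tool from outside, world axes, zero at the start; "ft_torque": the same for the moment, N m; "width": finger opening in m; "grip_force": force on a finger pad.
Only numpy, scipy, OpenCV 4.12 (cv2) and the standard library are available. Lean on these libraries where they do the work, as an engineer would, in place of code of your own. Each camera call takes 0.05 s, during which the arm holds its last target. There are 200 camera calls.

TASK

The blue stack-nest bin with the black carrying bar has been put away nested down inside the grey one. Lift it out, turn it half a turn so that its white label is at the opposite end from the grey bin's label, and set it back level and squarely on the same grey bin, so that its feet rest on top of the grey rim, as the yellow bin already does on the green one. Leave the grey bin standing about where it is, leave the yellow and green stack alone, and let go.

Things in the scene. Friction and masses are not known exactly. Their poses are not given: they have to be found in the camera images.
- blue_bin_center (a point): Centre of the blue bin, 35 mm below its rim; x to its label end, z up; 0.1 kg. Bins: 130 (x) x 60 (y) x 70 mm high; top 24 mm a vertical band 4 thick, below it a taper to 102 x 32. Nested, its rim is 108 above the desk. Grip from above: a black bar 10 thick (x) spans its mouth at x = 0, top 16 mm of the bin; or across the band there (60), fingertips 72+ above the desk, clear of the grey.
- blue_bin_label (a point): Middle of the white label on the +x end of the blue bin, 65 mm from its centre along x, 25 above it; same axes. Every bin has such a label, folded over the rim of that end. Each long side has feet at x = +47 and -26 (10 long, to 31.5 from the middle, undersides 8 above the bin's underside) and an 18 wide gap in the band above each foot.
- grey_bin_center (a point): Centre of the grey bin on the desk, 35 mm above the desk, rim at 70; x to its label end, z up; loose, 0.3 kg. Labels at the same end: the upper feet drop through the gaps and it nests (centres 38 mm apart in height). Labels at opposite ends: the feet stand on the rim, the upper floor 8 mm down in the mouth (centres 62 apart), 8 mm of play all round.
- yellow_bin_center (a point): Centre of the yellow bin, a bystander of the same shape that already stands turned on the rim of a loose green bin of the same shape, its rim 132 mm above the desk; to be left alone.
There are look-alikes about, which are no part of the job. Of the things like the part that bears blue_bin_center, leave any that is purple; of the rest the larger one is meant.

How it is judged (in metres and radians):
At the end, for the whole second after the job is handed in: The blue bin stands turned on the grey rim, label over the far end from the grey label: centres 58 to 66 mm apart in height, within 16 mm sideways, level to 4 degrees, square to 12 degrees; the grey bin stands flat within 60 mm of where it was (z of blue_bin_center in the frame of grey_bin_center between 0.058 and 0.066 m and horizontal distance between blue_bin_center and grey_bin_center below 0.016 m and x of blue_bin_label in the frame of grey_bin_center below -0.04 m and angle between the x axis of blue_bin_center and the x axis of grey_bin_center, either way round below 0.21 rad and angle between blue_bin_center's own z axis and vertical below 0.07 rad and angle between grey_bin_center's own z axis and vertical below 0.05 rad and height (world z) of grey_bin_center below 0.04 m and distance of grey_bin_center from where it was at the start of the episode below 0.06 m); the robot touches nothing.
It fails at once if the yellow bin is moved by more than 30 mm (distance of yellow_bin_center from where it was at the start of the episode above 0.03 m).
It also fails if it takes over 45 s, if anything falls off the work surface, if the arm or the gripper's body presses on something with over 40 N, if the wrist force passes 120 N, or if a joint passes its speed limit or range.

## Working session

There is one attempt and no reset: what is moved stays moved. The work goes in short steps, Python scripts to look and compute and a tool call to move; the robot and the scene stay as the last step left them, time stands still between calls to the robot, and variables do not carry over. Pictures are saved under pics/ and viewed, at most 10 in all, crops included, and the job is handed in when it is done.

Besides the shell and the picture viewer there is one more tool, called after "Request:" by a JSON object that holds its "name" and its "arguments". play_rows: Moves the arm, as the interface text tells. Its arguments: {"type":"object","properties":{"jaw":{"type":"array"},"travel":{"type":"array"},"dr":{"type":"array"},"force":{"type":"number"}},"required":["jaw","travel","dr"]}

```bash
mkdir -p pics; python3 - <<'E'
from bench import r, eyes
import cv2
for n in("top","side"):
    cv2.imwrite(f"pics/{n}0.png",eyes.capture(n)[:,:,::-1])
    print(n,eyes.camera_info(n))
s=r.get_state();print(s["t"],s["ee_pos"],s["eef_rot"],s["width"],r.tip_reach)
E
```

```text
top {'mtx': array([[620.98393205,   0.        , 319.60665129],
       [  0.        , 620.98393205, 237.78517041],
       [  0.        ,   0.        ,   1.        ]]), 'rvec': array([ 2.17642102, -2.18841336,  0.08716914]), 'tvec': array([-0.00700514,  0.52455804,  1.23379948])}
side {'mtx': array([[603.87209587,   0.        , 317.64670967],
       [  0.        , 603.87209587, 229.80833093],
       [  0.        ,   0.        ,   1.        ]]), 'rvec': array([ 0.05620144,  2.76911994, -1.41825253]), 'tvec': array([0.52336868, 0.07558414, 1.13668869])}
0.1 [ 0.23389527 -0.57928915  0.24481207] [[ 9.27258037e-01  3.74422708e-01 -4.10319179e-04]
 [ 3.74422929e-01 -9.27257621e-01  8.80470354e-04]
 [-5.08034918e-05 -9.70056121e-04 -9.99999528e-01]] 0.08534854626502733 0.014
```

View pics/top0.png

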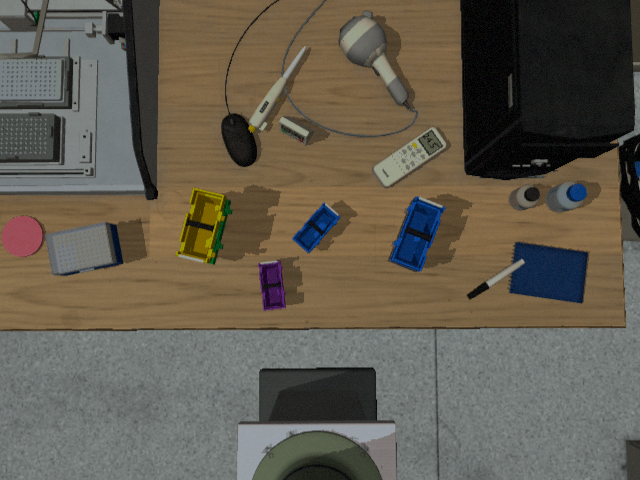

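View pics/side0.png

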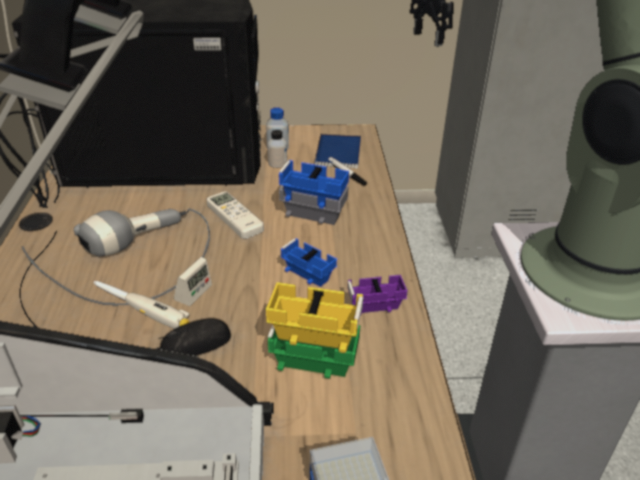

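The top view shows the large blue bin at about (417,233), with its label at the upper end near (432,200). A small blue look-alike sits at (317,228) and the yellow bin at (204,226). I'll enlarge the target bin.

```bash
cat > h.py <<'E'
import numpy as np, cv2
from bench import r, eyes
def cam(n):
    c=eyes.camera_info(n); R=cv2.Rodrigues(np.array(c["rvec"]))[0]; return np.array(c["mtx"]),R,np.array(c["tvec"]).ravel()
def unproj(n,uv,z):
    K,R,t=cam(n); d=R.T@np.linalg.inv(K)@np.array([*uv,1.]); o=-R.T@t
    return o+d*(z-o[2])/d[2]
def proj(n,P):
    K,R,t=cam(n); p=(np.atleast_2d(P)@R.T+t)@K.T; return p[:,:2]/p[:,2:]
def crop(im,x0,y0,w,h,s,f):
    cv2.imwrite(f,cv2.resize(im[y0:y0+h,x0:x0+w,::-1],None,fx=s,fy=s,interpolation=cv2.INTER_CUBIC))
E
python3 - <<'E'
from h import *
im=cv2.imread("pics/top0.png")[:,:,::-1]; im2=cv2.imread("pics/side0.png")[:,:,::-1]
a=cv2.resize(im[185:285,375:460],None,fx=6,fy=6,interpolation=cv2.INTER_CUBIC)[:,:,::-1]
b=cv2.resize(im2[150:230,270:360],None,fx=3,fy=3,interpolation=cv2.INTER_CUBIC)[:,:,::-1]
o=np.zeros((600,510+270,3),np.uint8);o[:,:510]=a;o[:240,510:]=b
cv2.imwrite("pics/c1.png",o)
for uv in((432,201),(417,233),(402,268)): print(unproj("top",uv,.108))
print(unproj("top",(204,226),.132))
E
```

```text
[ 0.58616695 -0.22227179  0.108     ]
[ 0.52569527 -0.1928698   0.108     ]
[ 0.46010136 -0.16361705  0.108     ]
[0.53871959 0.20315046 0.132     ]
```

View pics/c1.png

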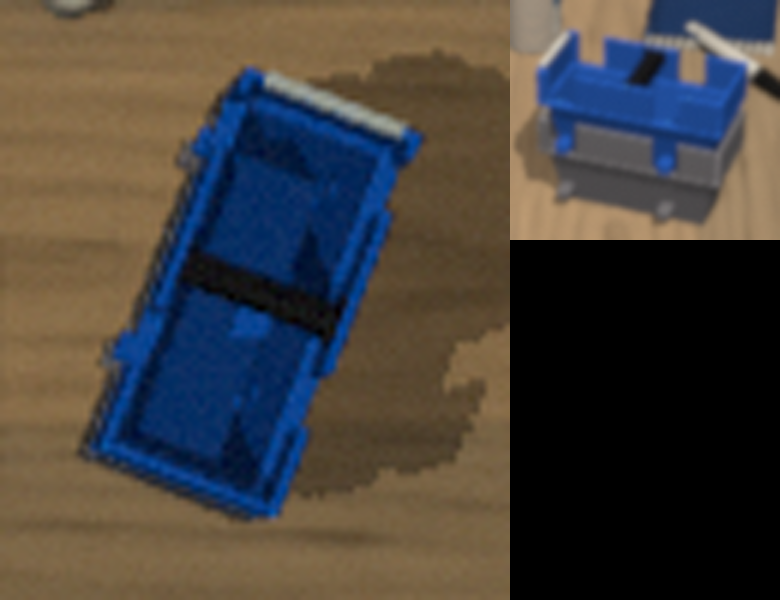

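The enlarged view gives the blue rim corners, and the label is at the upper end. In the side inset the grey bin's label is also at the far end. At q7≈0 the bar grip would leave no room for a half turn, so I'll grip across the band, where q7 goes from about −90 to +90.

```bash
python3 - <<'E'
from h import *
cs=np.array([(250,70),(422,135),(275,517),(95,450)])/6+[375,185]-.42
P=np.array([unproj("top",c,.108) for c in cs]);print(P.round(4))
print("ctr",P.mean(0), "bar",unproj("top",np.array([260,295])/6+[375-.42,185-.42],.108))
d=P[0]+P[1]-P[2]-P[3];a=np.degrees(np.arctan2(d[1],d[0]));print("yaw",a,np.linalg.norm(d)/2,np.linalg.norm(P[0]-P[1]))
# side check
c=P.mean(0);u=np.array([np.cos(np.radians(a)),np.sin(np.radians(a)),0]);v=np.array([-u[1],u[0],0])
q=[c+sx*.065*u+sy*.03*v for sx,sy in((1,1),(1,-1),(-1,-1),(-1,1))]
print(((proj("side",q)-[270,150])*3+[510,0]).round())
s=r.get_state();R=np.array(s["eef_rot"]);print(R.T@(c*[1,1,0]+[0,0,.245]-s["ee_pos"]))
E
```

```text
[[ 0.5954 -0.1927  0.108 ]
 [ 0.5745 -0.2464  0.108 ]
 [ 0.4548 -0.198   0.108 ]
 [ 0.476  -0.1422  0.108 ]]
ctr [ 0.52515335 -0.19481191  0.108     ] bar [ 0.52427726 -0.19456213  0.108     ]
yaw -22.481719885929778 0.12937862470211328 0.057643919218576985
[[532.  69.]
 [566.  28.]
 [746.  62.]
 [718. 106.]]
[ 4.14028480e-01 -2.47455993e-01  3.10861594e-05]
```

Request:
{"name": "play_rows", "arguments": {"jaw": [0,0,0,0,0,0,0,0,0,0], "travel": [[0.02,-0.012,0],[0.06,-0.036,0],[0.11,-0.066,0],[0.16,-0.096,0],[0.205,-0.122,0],[0.25,-0.15,0],[0.29,-0.173,0],[0.33,-0.197,0],[0.37,-0.221,0],[0.4,-0.239,0]], "dr": [[0,0,2],[0,0,6],[0,0,11],[0,0,16],[0,0,21],[0,0,26],[0,0,31],[0,0,36],[0,0,40],[0,0,44.5]], "force": 40}}

```text
t: 1.1
ee_pos: [0.5165, -0.2059, 0.2452]
eef_rot: [[0.923, -0.385, -0.0], [-0.385, -0.923, 0.0], [-0.0, -0.0, -1.0]]
wrist_force: [0.5, -1.6, 0.4]
width: 0.085
grip_force: 0.0
```

```bash
cat >> h.py <<'E'
def to(p,yaw):
    s=r.get_state();R=np.array(s["eef_rot"]);print("t",s["t"],"pos",np.round(s["ee_pos"],4),"yaw",np.degrees(np.arctan2(R[1,0],R[0,0])).round(2),"q7",s["q"][6],"z",R[:,2].round(4))
    print("shift",(R.T@(np.array(p)-s["ee_pos"])).round(4))
    c,si=np.cos(np.radians(yaw)),np.sin(np.radians(yaw));T=np.array([[c,si,0],[si,-c,0],[0,0,-1]])
    print("turn",np.degrees(cv2.Rodrigues(R.T@T)[0].ravel()).round(2),"F",np.round(s["wrist_force"],1),"w",s["width"],s["grip_force"])
E
python3 - <<'E'
from h import *
to([.525,-.1948,.16],-22.5)
crop(eyes.capture("top"),340,160,150,120,5,"pics/top1.png")
E
```

```text
t 1.1 pos [ 0.5165 -0.2059  0.2452] yaw -22.64 q7 -96.34346171145819 z [-1.e-04  2.e-04 -1.e+00]
shift [ 0.0036 -0.0135  0.0852]
turn [-0.01  0.01 -0.14] F [ 0.5 -1.6  0.4] w 0.08500474692336016 0.0
```

View pics/top1.png

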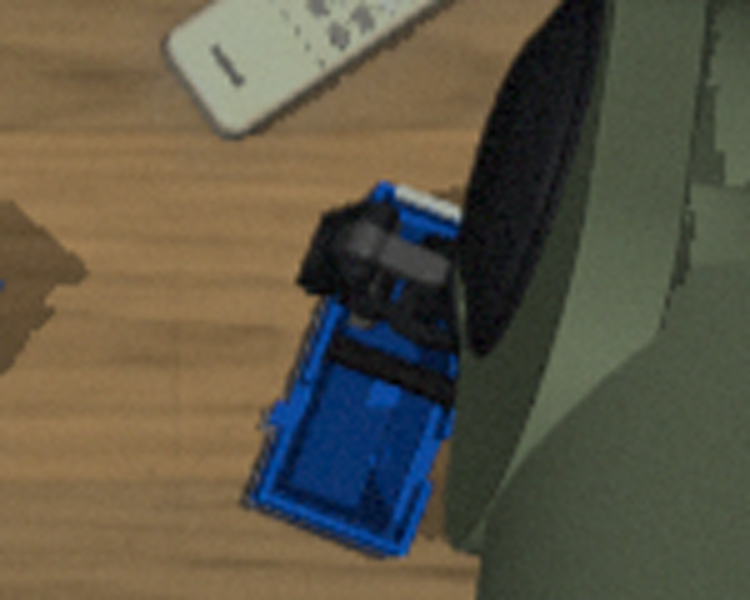

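The pictured gripper is just above the bin and the bin hasn't moved (bar at about (418,234) in full-frame pixels). I'll centre over it and descend part way.

Request:
{"name": "play_rows", "arguments": {"jaw": [0,0,0,0,0,0,0,0,0,0], "travel": [[0.002,-0.007,0.005],[0.004,-0.0135,0.02],[0.004,-0.0135,0.045],[0.004,-0.0135,0.07],[0.004,-0.0135,0.085],[0.004,-0.0135,0.085],[0.004,-0.0135,0.085],[0.004,-0.0135,0.085],[0.004,-0.0135,0.085],[0.004,-0.0135,0.085]], "dr": [[0,0,0],[0,0,0],[0,0,0],[0,0,0],[0,0,0],[0,0,0],[0,0,0],[0,0,0],[0,0,0],[0,0,0]]}}

```text
t: 2.15
ee_pos: [0.5245, -0.1974, 0.1609]
eef_rot: [[0.924, -0.383, 0.001], [-0.383, -0.924, -0.0], [0.001, -0.0, -1.0]]
wrist_force: [0.8, -0.2, -0.4]
width: 0.0852
grip_force: 0.0
```

```bash
python3 - <<'E'
from h import *
to([.525,-.1948,.088],-22.5)
crop(eyes.capture("side"),250,110,130,120,5,"pics/side1.png")
E
```

```text
t 2.15 pos [ 0.5245 -0.1974  0.1609] yaw -22.51 q7 -97.39233046609968 z [ 9.e-04 -3.e-04 -1.e+00]
shift [-0.0006 -0.0026  0.0729]
turn [-0.   -0.06 -0.01] F [ 0.8 -0.2 -0.4] w 0.08519171082702008 0.0
```

View pics/side1.png

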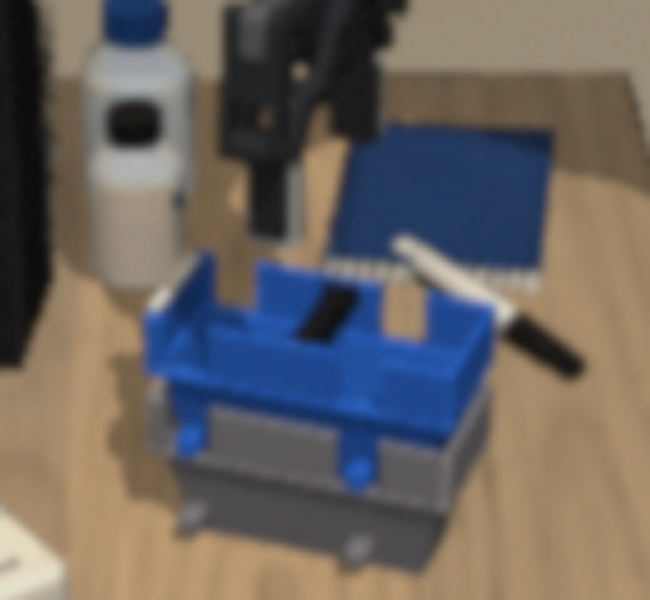

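The side view shows one fingertip at full-frame pixel (304,158), above the nested bin. I'll check it against the projection.

```bash
python3 - <<'E'
from h import *
s=r.get_state();R=np.array(s["eef_rot"]);p=np.array(s["ee_pos"])
for w in(.0425,-.0425,.053,-.053):
  for zz in (0.001,.014): print(w,zz,((proj("side",p+R[:,1]*w+R[:,2]*zz)-[250,110])*5).round())
print(((proj("side",[[.525,-.195,.108],p+[0,0,-.053]])-[250,110])*5).round())
E
```

```text
0.0425 0.001 [[355. 144.]]
0.0425 0.014 [[354. 173.]]
-0.0425 0.001 [[279. 240.]]
-0.0425 0.014 [[279. 270.]]
0.053 0.001 [[363. 133.]]
0.053 0.014 [[363. 162.]]
-0.053 0.001 [[270. 253.]]
-0.053 0.014 [[270. 283.]]
[[316. 309.]
 [317. 306.]]
```

The tips agree with the projection, standing 13 mm back while open. The bar sits about 2 mm further toward −x. I'll descend to the band and close.

Request:
{"name": "play_rows", "arguments": {"jaw": [0,0,0,0,0,0,0,0,0,0], "travel": [[-0.0026,-0.002,0.008],[-0.0026,-0.002,0.024],[-0.0026,-0.002,0.04],[-0.0026,-0.002,0.054],[-0.0026,-0.002,0.066],[-0.0026,-0.002,0.073],[-0.0026,-0.002,0.076],[-0.0026,-0.002,0.076],[-0.0026,-0.002,0.076],[-0.0026,-0.002,0.076]], "dr": [[0,0,0],[0,0,0],[0,0,0],[0,0,0],[0,0,0],[0,0,0],[0,0,0],[0,0,0],[0,0,0],[0,0,0]]}}

```text
t: 3.2
ee_pos: [0.5229, -0.1945, 0.0848]
eef_rot: [[0.924, -0.383, 0.001], [-0.383, -0.924, -0.0], [0.001, -0.0, -1.0]]
wrist_force: [0.1, -0.5, 0.1]
width: 0.0853
grip_force: 0.0
```

Request:
{"name": "play_rows", "arguments": {"jaw": [40,70,100,120,120,120,120,120,120,120], "travel": [[0,0,0],[0,0,0],[0,0,0],[0,0,0],[0,0,0],[0,0,0],[0,0,0],[0,0,0],[0,0,0],[0,0,0]], "dr": [[0,0,0],[0,0,0],[0,0,0],[0,0,0],[0,0,0],[0,0,0],[0,0,0],[0,0,0],[0,0,0],[0,0,0]], "force": 30}}

```text
t: 4.2
ee_pos: [0.5228, -0.1944, 0.0847]
eef_rot: [[0.924, -0.383, 0.0], [-0.383, -0.924, -0.0], [0.0, -0.0, -1.0]]
wrist_force: [-1.6, 1.0, 5.7]
width: 0.0599
grip_force: 31.3
```

```bash
python3 - <<'E'
from h import *
to([.525,-.1948,.16],-22.5)
E
```

```text
t 4.2 pos [ 0.5228 -0.1944  0.0847] yaw -22.5 q7 -97.74823027287394 z [ 4.e-04 -1.e-04 -1.e+00]
shift [ 0.0022 -0.0004 -0.0753]
turn [-0.   -0.02 -0.  ] F [-1.6  1.   5.7] w 0.059891320186869636 31.269169617444277
```

Request:
{"name": "play_rows", "arguments": {"jaw": [120,120,120,120,120,120,120,120,120,120], "travel": [[0,0,-0.004],[0,0,-0.012],[0,0,-0.022],[0,0,-0.033],[0,0,-0.045],[0,0,-0.057],[0,0,-0.068],[0,0,-0.077],[0,0,-0.08],[0,0,-0.08]], "dr": [[0,0,0],[0,0,0],[0,0,0],[0,0,0],[0,0,0],[0,0,0],[0,0,0],[0,0,0],[0,0,0],[0,0,0]]}}

```text
t: 5.2
ee_pos: [0.5228, -0.1944, 0.1647]
eef_rot: [[0.924, -0.383, 0.001], [-0.383, -0.924, -0.0], [0.001, -0.0, -1.0]]
wrist_force: [-0.6, 0.0, -0.8]
width: 0.0595
grip_force: 32.7
```

```bash
python3 - <<'E'
from h import *
to([.525,-.1948,.16],-22.5)
a=eyes.capture("side")[80:230,240:390,::-1];b=eyes.capture("top")[160:310,350:500,::-1]
cv2.imwrite("pics/l.png",cv2.resize(np.hstack([a,b]),(800,400),interpolation=cv2.INTER_CUBIC))
E
```

```text
t 5.2 pos [ 0.5228 -0.1944  0.1647] yaw -22.51 q7 -97.64331325402888 z [ 5.e-04 -1.e-04 -1.e+00]
shift [ 0.0022 -0.0005  0.0047]
turn [-0.   -0.03 -0.01] F [-0.6  0.  -0.8] w 0.05951420586058312 32.69261567853391
```

View pics/l.png

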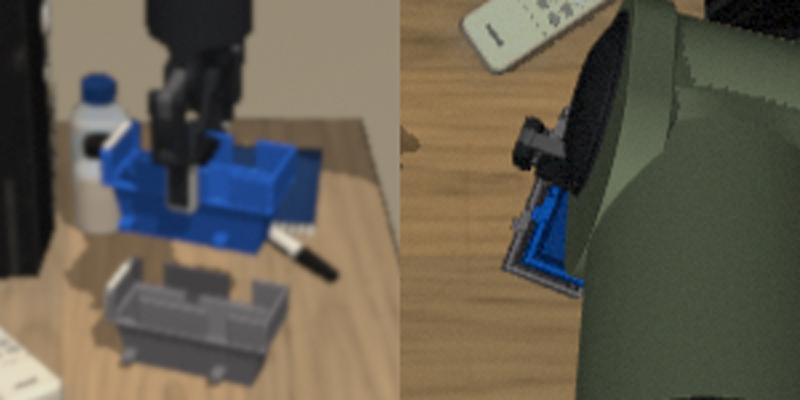

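The blue bin is held clear of the grey one, which stands unmoved with its label at the +x end (left inset, about (120,280)). Now the half turn, tool z −180.

Request:
{"name": "play_rows", "arguments": {"jaw": [120,120,120,120,120,120,120,120,120,120], "travel": [[0,0,-0.005],[0,0,-0.01],[0,0,-0.01],[0,0,-0.01],[0,0,-0.01],[0,0,-0.01],[0,0,-0.01],[0,0,-0.01],[0,0,-0.01],[0,0,-0.01]], "dr": [[0,0,-3],[0,0,-9],[0,0,-16],[0,0,-24],[0,0,-32],[0,0,-40],[0,0,-48],[0,0,-56],[0,0,-64],[0,0,-70]]}}

```text
t: 6.3
ee_pos: [0.5224, -0.1943, 0.1736]
eef_rot: [[0.672, 0.741, -0.001], [0.741, -0.672, 0.001], [-0.0, -0.001, -1.0]]
wrist_force: [-0.1, -0.4, -1.4]
width: 0.0595
grip_force: 32.6
```

Request:
{"name": "play_rows", "arguments": {"jaw": [120,120,120,120,120,120,120,120,120,120], "travel": [[0,0,0],[0,0,0],[0,0,0],[0,0,0],[0,0,0],[0,0,0],[0,0,0],[0,0,0],[0,0,0],[0,0,0]], "dr": [[0,0,-7],[0,0,-14],[0,0,-21],[0,0,-28],[0,0,-35],[0,0,-42],[0,0,-49],[0,0,-56],[0,0,-63],[0,0,-70]]}}

```text
t: 7.3
ee_pos: [0.5224, -0.1943, 0.1737]
eef_rot: [[-0.466, 0.885, -0.001], [0.885, 0.466, 0.001], [0.001, -0.0, -1.0]]
wrist_force: [-0.2, 0.1, -0.7]
width: 0.06
grip_force: 32.6
```

Request:
{"name": "play_rows", "arguments": {"jaw": [120,120,120,120,120,120,120,120,120,120], "travel": [[0,0,0],[0,0,0],[0,0,0],[0,0,0],[0,0,0],[0,0,0],[0,0,0],[0,0,0],[0,0,0],[0,0,0]], "dr": [[0,0,-7],[0,0,-14],[0,0,-21],[0,0,-28],[0,0,-34],[0,0,-38],[0,0,-40],[0,0,-40],[0,0,-40],[0,0,-40]]}}

```text
t: 8.3
ee_pos: [0.5226, -0.1943, 0.1742]
eef_rot: [[-0.923, 0.384, -0.0], [0.384, 0.923, -0.0], [0.0, -0.0, -1.0]]
wrist_force: [1.2, -0.1, -0.6]
width: 0.0595
grip_force: 32.6
```

```bash
python3 - <<'E'
from h import *
to([.5228,-.1944,.1095],157.5)
a=eyes.capture("side");cv2.imwrite("pics/s3full.png",a[:,:,::-1])
crop(a,250,80,120,120,5,"pics/s3.png")
E
```

```text
t 8.3 pos [ 0.5226 -0.1943  0.1742] yaw 157.42 q7 55.14270899296065 z [-1.e-04 -0.e+00 -1.e+00]
shift [-0.0002  0.      0.0647]
turn [-0.   -0.01 -0.08] F [ 1.2 -0.1 -0.6] w 0.05949129899701736 32.58261409588158
```

View pics/s3.png

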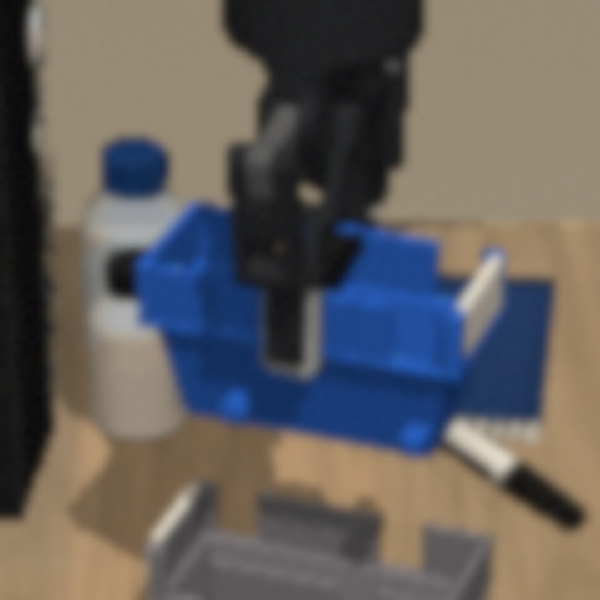

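The bin has turned: the blue label is now at the −x end (crop (483,300)) and the grey label is at +x (175,525). I'll compare the far rim corners of both bins to find the offset.

```bash
python3 - <<'E'
from h import *
f=lambda c,z: unproj("side",np.array(c)/5+[250,80],z)
B=[f((200,205),.1975),f((498,252),.1975)];G=[f((205,485),.07),f((490,533),.07)]
u=np.array([np.cos(np.radians(-22.5)),np.sin(np.radians(-22.5)),0]);v=np.array([-u[1],u[0],0])
for n,X in(("b",B),("g",G)):
    m=(X[0]+X[1])/2;print(n,np.round(X,4).tolist(),np.linalg.norm(X[0]-X[1]),"u",m@u,"v",m@v)
c=np.array([.5226,-.1943,0]);print(c@u,c@v)
# projected overlay check for tcp centred blue
a=cv2.imread("pics/s3full.png")
for ctr,z,col in(([.5226,-.1943],.1975,(0,255,255)),([.524,-.1948],.07,(0,255,0))):
    q=[np.array([*ctr,z])+sx*.065*u+sy*.03*v for sx,sy in((1,1),(1,-1),(-1,-1),(-1,1))]
    p=((proj("side",q)-[250,80])*5)
    print(p.round())
    if z>.1: A=p
    else: G2=p
o=cv2.resize(a[80:230,250:370],None,fx=5,fy=5,interpolation=cv2.INTER_CUBIC)
cv2.polylines(o,[A.astype(int)],True,(0,255,255),1);cv2.polylines(o,[G2.astype(int)],True,(0,255,0),1)
cv2.imwrite("pics/ov.png",cv2.resize(o,(480,600)))
E
```

```text
b [[0.5695, -0.2408, 0.1975], [0.4554, -0.1967, 0.1975]] 0.12233423622895265 u 0.5571912372841223 v -0.005979649697238162
g [[0.5696, -0.2397, 0.07], [0.4533, -0.1981, 0.07]] 0.12347370596760239 u 0.5562967258203513 v -0.006504206919422147
0.5571748345989354 0.020480568587052887
[[137. 262.]
 [196. 198.]
 [509. 251.]
 [461. 320.]]
[[142. 546.]
 [198. 476.]
 [492. 534.]
 [446. 608.]]
```

View pics/ov.png

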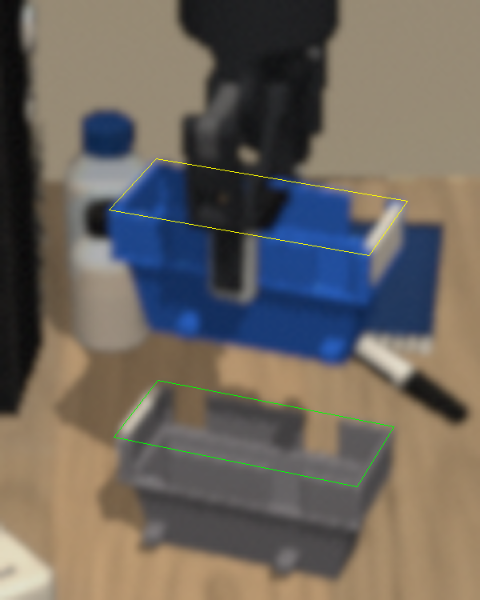

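Both rims sit equally close to their predicted outlines, so the offset is under 2 mm. I'll lower straight down and slow before contact.

Request:
{"name": "play_rows", "arguments": {"jaw": [120,120,120,120,120,120,120,120,120,120], "travel": [[0,0,0.005],[0,0,0.015],[0,0,0.027],[0,0,0.039],[0,0,0.049],[0,0,0.056],[0,0,0.06],[0,0,0.062],[0,0,0.063],[0,0,0.063]], "dr": [[0,0,0],[0,0,0],[0,0,0],[0,0,0],[0,0,0],[0,0,0],[0,0,0],[0,0,0],[0,0,0],[0,0,0]]}}

```text
t: 9.35
ee_pos: [0.5228, -0.1944, 0.1115]
eef_rot: [[-0.924, 0.383, 0.0], [0.383, 0.924, -0.0], [-0.0, -0.0, -1.0]]
wrist_force: [-0.2, -0.1, -1.2]
width: 0.0599
grip_force: 32.6
```

Request:
{"name": "play_rows", "arguments": {"jaw": [120,120,120,120,120,120,120,120,120,120], "travel": [[0,0,0.0004],[0,0,0.0008],[0,0,0.0012],[0,0,0.0016],[0,0,0.002],[0,0,0.0024],[0,0,0.0028],[0,0,0.003],[0,0,0.003],[0,0,0.003]], "dr": [[0,0,0],[0,0,0],[0,0,0],[0,0,0],[0,0,0],[0,0,0],[0,0,0],[0,0,0],[0,0,0],[0,0,0]]}}

```text
t: 10.35
ee_pos: [0.5228, -0.1943, 0.1087]
eef_rot: [[-0.924, 0.383, 0.0], [0.383, 0.924, -0.0], [-0.0, -0.0, -1.0]]
wrist_force: [-2.1, 1.1, 6.8]
width: 0.0596
grip_force: 33.6
```

Contact came at exactly the expected height. Now release.

Request:
{"name": "play_rows", "arguments": {"jaw": [80,60,40,20,0,0,0,0,0,0], "travel": [[0,0,0],[0,0,0],[0,0,0],[0,0,0],[0,0,0],[0,0,0],[0,0,0],[0,0,0],[0,0,0],[0,0,0]], "dr": [[0,0,0],[0,0,0],[0,0,0],[0,0,0],[0,0,0],[0,0,0],[0,0,0],[0,0,0],[0,0,0],[0,0,0]]}}

```text
t: 11.35
ee_pos: [0.5227, -0.1944, 0.1083]
eef_rot: [[-0.924, 0.383, 0.0], [0.383, 0.924, -0.0], [-0.0, 0.0, -1.0]]
wrist_force: [-0.2, 0.1, -0.7]
width: 0.0856
grip_force: 0.0
```

Request:
{"name": "play_rows", "arguments": {"jaw": [0,0,0,0,0,0,0,0,0,0], "travel": [[0,0,-0.005],[0,0,-0.015],[0,0,-0.03],[0,0,-0.045],[0,0,-0.06],[0,0,-0.075],[0,0,-0.09],[0,0,-0.1],[0,0,-0.1],[0,0,-0.1]], "dr": [[0,0,0],[0,0,0],[0,0,0],[0,0,0],[0,0,0],[0,0,0],[0,0,0],[0,0,0],[0,0,0],[0,0,0]]}}

```text
t: 12.35
ee_pos: [0.5225, -0.1945, 0.2081]
eef_rot: [[-0.924, 0.383, -0.0], [0.383, 0.924, -0.0], [0.0, -0.0, -1.0]]
wrist_force: [-0.3, 0.3, 0.1]
width: 0.0852
grip_force: 0.0
```

```bash
python3 - <<'E'
from h import *
to([.5228,-.1944,.2095],157.5)
a=eyes.capture("side")[80:230,240:390,::-1];b=eyes.capture("top")[160:310,350:500,::-1]
cv2.imwrite("pics/f.png",cv2.resize(np.hstack([a,b]),(800,400),interpolation=cv2.INTER_CUBIC))
E
```

```text
t 12.35 pos [ 0.5225 -0.1945  0.2081] yaw 157.47 q7 57.186667362842535 z [-3.e-04 -1.e-04 -1.e+00]
shift [-0.0003  0.0002 -0.0014]
turn [-0.01 -0.01 -0.03] F [-0.3  0.3  0.1] w 0.08516359316607362 0.0
```

View pics/f.png

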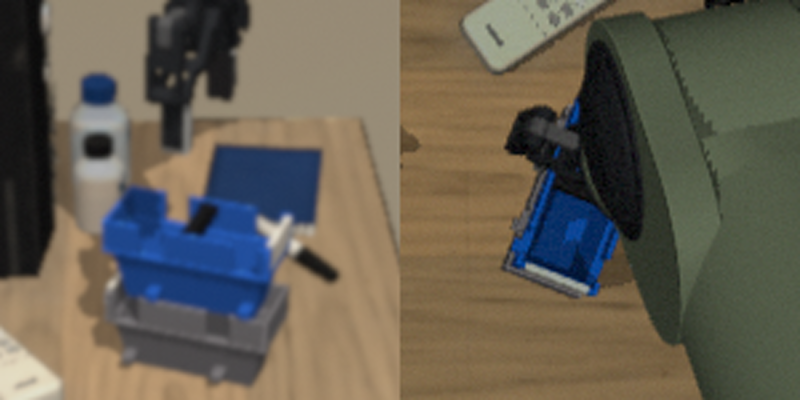

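The blue bin stands level and square on the grey rim, its label at the −x end (side (280,235), top (560,278)), and the gripper is clear.

```bash
python3 -c "
from bench import r
print(r.hand_in())"
```

```text
the job is handed in; nothing more can be done
None
```

The blue bin now stands turned half a turn on the grey bin's rim, level and square in the last pictures, with the gripper open and clear; the job was handed in at about 12.5 s, and no verdict came back.

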